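# Stand the kiln post up and prove it steady

### The arm

A 6-joint arm with a two-finger parallel gripper is mounted at the origin on the work surface. World frame = base frame: x ahead of the robot, y to its left, z up, the work surface at z = 0. Lengths are in mm, angles in rad, forces in N, time in s.
With the tool pointing down it reaches from about 300 to 775 mm from the base axis. Payload 14.6 kg.
Tool frame: the origin (TCP) lies at the very end of the fingers, on their centre line; the grasp point (between the pads) lies 19 mm behind it; z points along the fingers, y is the direction in which the jaws open and shut (so a half turn about z gives the same grasp; the last joint's range is limited). The gripper opens to 94 mm and grips with 3 to 60 N. Pads are 16 mm wide; open, the fingers measure 119 mm over their backs; the gripper's body (75 mm by 177 mm) begins 78 mm behind the grasp point.
Start: joints at [1.196, 0.3, 1.521, -0, 1.321, -0.067], TCP at [166.627, 524.142, 205.446] pointing down, gripper open.
Joint ranges: [-3.03, 3.03], [-0.79, 2.21], [0.23, 2.52], [-1.04, 4.18], [0, 3.07], [-2.55, 2.55]. Speed limits (rad/s): [2.22, 2.22, 2.57, 3.14, 3.14, 3.14].

### API

Orientations are given as [roll, pitch, yaw] about the fixed x, y, z axes, in that order (R = Rz(yaw) Ry(pitch) Rx(roll)).
In Python, from cell import manip gives the robot as it stands.
- The arm moves only by the shell command python3 -m inch 'ROWS' [FORCE]. ROWS is a JSON object of lists of equal length, an entry for each row: "grip": the opening, from -1 (shut) to 1 (fully open), so that 0 is half open; "travel": the shift along the world's x, y, z in cm, a list of three; "turn": the turn, a rotation vector about the world's x, y, z in degrees, a list of three. A call has 1 to 10 rows; each row is the pose to reach, as a shift and turn from the pose measured when the call began; what a row does not reach only later rows make up. A row lasts 1/8 s, in which the tool goes at most 62.5 mm and 10.7 degrees, less where a joint would pass 70% of its speed; a pose out of reach is approached as far as the arm can. A call with a gripper value outside its range is refused whole. The fingers move at their own pace and stop on an object; FORCE is the grip in N (left out, the last holds). Time passes only in rows, so rows that repeat a pose let the fingers close. It gives the time, the measured TCP pose, the force and the opening at its end, in the units of the state.
- manip.read_state(): the state, without advancing time (a new reading comes with each control period).
- manip.camera(name): name is "side" or "top"; returns (picture, depth): 384x512x3 uint8, red, green, blue; 384x512 float32, mm along the optical axis (not along the pixel's ray), 0 where there is no reading.
- manip.calibration(name): a dict with "fx", "fy", "cx", "cy" (pixels), "world_from_camera" (4x4, takes a point from camera to world coordinates). Camera axes: x right, y up, looking along -z (the intrinsics and any distortion apply to the point x, -y, -z); pixel columns grow to the right and rows downward; lengths in mm; the calibration is good to about 2 mm. A picture is of the moment at which its call begins. calibration takes no time and is no camera call.
- manip.sign_off(): hands the job in, once; it reports no verdict.
Trained networks look in the newest picture that a camera, given by its name, has taken for a name from the list of things; names that differ only in an ending like _2 or _b are one class to them, and where a whole thing is asked for, a point or a joint stands for the part that bears it (a point fixed in the world has none). Each returns a list of dicts, best first, with "p" (0 to 1); they miss things now and then, are a little off and sometimes report something else, mostly with a low value. They report only what shows in the picture. A call takes as long as a camera call. They do not tell look-alikes from the thing itself.
- manip.look_for(camera, label): "bbox" ([left, top, right, bottom] in pixels, round what is visible of it).
The state is a dict: "clock": time; "joints": joint angles; "qd": joint speeds; "effort": joint torques, N m; "eef_pos": TCP position; "eef_rot": TCP orientation; "wrist_force": force on the tool from outside, world axes, zero at the start; "moment": the same for the moment, N m; "finger_gap": finger opening in mm.
Only numpy, scipy, OpenCV 4.12 (cv2) and the standard library are available. Lean on these libraries where they do the work, as an engineer would, in place of code of your own. Each camera call takes 0.05 s, during which the arm holds its last target.

### The job

Tip the leaning kiln post up off the firebrick so that it stands upright on its foot on the soapstone slab, and let go of it. Once it stands still by itself, press lightly straight down on its top with the fingertips to check that it does not wobble, then back away and leave it standing. Do not knock the firebrick or the other things on the slab about.

Things in the scene. Friction and masses are not known exactly. Their poses are not given: they have to be found in the camera images.
- post: Ceramic kiln post, 150 mm long, 0.33 kg: square shank 30 x 30 mm, wider square foot 48 x 48 mm, 14 mm thick. Origin: centre of the foot's underside; z runs from foot to top, x and y square to the sides. It starts leaning 50 degrees from vertical towards its own +x, standing on the foot's +x edge, its shank's +x face resting on the firebrick's upper edge. Its dry foot does not slip if pushed slowly.
- post_mid (a point): Point on the post's axis half-way up, 75 mm from the foot's underside; axes as the post. The centre of mass lies about 10 mm nearer the foot, so the post drops back onto its foot by itself once within about 20 degrees of upright.
- post_top (a point): Centre of the post's flat 30 x 30 mm top face, 150 mm from the foot's underside; axes as the post. At the start this end overhangs the firebrick, the lowest edge of the top face being about 100 mm above the slab (36 mm above the brick).
- brick: Loose pale firebrick, 57 mm (its x) by 114 mm (its y) by 64 mm high, 0.85 kg. Origin: centre of its underside. The post leans over its upper edge from its -x side, towards its +x.
- slab: Fixed grey soapstone slab, 500 x 900 x 20 mm. Origin: centre of its underside, so its top is 20 mm above the origin. All the things stand on it.
- pan: Round copper-bottomed steel cooling pan, 116 mm across, 36 mm high, straight handle 62 mm long beyond the rim along its +y. Origin: centre of its underside. To be left alone.
- bead: Brick rest 50 x 40 x 28 mm with a thin steel rod 160 mm long fixed along x on top of it (from 90 mm behind to 70 mm ahead), an orange glass bead of 18 mm on its +x end, highest point 39 mm. Origin: centre of the rest's underside. To be left alone.
- reamer: Graphite reamer lying along its x: wooden handle 85 x 18 x 18 mm and a graphite cone, about 152 mm long overall (from -78 to +75 mm). Origin: on the slab below the handle's front part. To be left alone.
There are look-alikes about, which are no part of the job. What is shaped like the post but blue is not meant.

How it is judged (in metres and radians):
On the way, in this order (a step that is already met when the one before it is completed fails the run):
1. the post stands upright by itself on the slab, still and untouched (angle between post's own z axis and vertical below 0.05 rad and z of post in the frame of slab below 0.025 m and linear speed of post below 0.02 m/s and contact force between post and the fingers below 0.05 N and contact force between post and the arm below 0.05 N and contact force between post and slab above 0.5 N), for 0.3 s.
2. the fingertips press down on the post's top (over 1.5 N, grasp point above the top face) while it stays upright (contact force between post and the fingers above 1.5 N and z of the grasp point in the frame of post_top above 0.003 m and horizontal distance between the grasp point and post_top below 0.035 m and angle between post's own z axis and vertical below 0.06 rad), for 0.1 s.
At the end, for the whole second after the job is handed in: The post stands upright (within 0.05 rad) on its foot on the slab, at rest, free of the firebrick and the robot; after it first stood alone it was pressed on the top with more than 1.5 N (angle between post's own z axis and vertical below 0.05 rad and z of post in the frame of slab between 0.015 and 0.025 m and linear speed of post below 0.01 m/s and angular speed of post below 0.1 rad/s and contact force between post and brick below 0.1 N); the robot touches nothing.
It fails at once if the post is pushed or pressed harder than 40 N (contact force between post and the fingers above 40 N or contact force between post and the arm above 40 N).
It fails at once if the firebrick is knocked more than 40 mm away (distance of brick from where it was at the start of the episode above 0.04 m).
It fails at once if the pan, the bead on its rest or the reamer is moved more than 30 mm (distance of any of pan, bead, reamer from where it was at the start of the episode above 0.03 m).
It also fails if it takes over 50 s, if anything falls off the work surface, if the arm or the gripper's body presses on something with over 40 N, if the wrist force passes 120 N, or if a joint passes its speed limit or range.

## Working session

There is one attempt and no reset: what is moved stays moved. The work goes in short steps, Python scripts to look and compute and a shell command to move; the robot and the scene stay as the last step left them, time stands still between calls to the robot, and variables do not carry over. Pictures are saved under pics/ and viewed, and the job is handed in when it is done.

```bash
mkdir -p pics; ls
cat > h.py <<'E'
import numpy as np, cv2
from cell import manip
def shot(n,tag):
    im,d=manip.camera(n); np.save(f'pics/{tag}.npy',d); cv2.imwrite(f'pics/{tag}.png',im[:,:,::-1]); return im,d
def cloud(n,d):
    c=manip.calibration(n); T=np.array(c["world_from_camera"])
    v,u=np.mgrid[:d.shape[0],:d.shape[1]]
    x=(u-c["cx"])/c["fx"]*d; y=(v-c["cy"])/c["fy"]*d
    P=np.stack([x,-y,-d,np.ones_like(d)],-1)@T.T
    return P[...,:3]
E
python3 - <<'E'
from h import *
print(manip.read_state())
for n in("side","top"):
    c=manip.calibration(n); print(c)
    shot(n,n+"0")
    for l in("post","brick"): print(n,l,manip.look_for(n,l))
E
```

```text
pics
{'clock': 0.0, 'joints': array([ 1.19640057e+00,  3.00464351e-01,  1.52155554e+00,  1.19443555e-05,
        1.32072522e+00, -6.66271080e-02]), 'qd': array([ 0.00104816, -0.00057552, -0.00037673, -0.0016435 ,  0.00243647,
       -0.00116707]), 'effort': array([-2.02225834e-03, -5.31811953e+01, -3.52723718e+01,  7.06928736e-02,
        2.45281780e-02, -1.18860912e-04]), 'eef_pos': array([166.53220131, 523.91056394, 204.90084576]), 'eef_rot': array([-3.14044353e+00, -8.82716763e-05,  2.83382099e+00]), 'wrist_force': array([-0.56723359, -0.3996534 ,  0.72350911]), 'moment': array([0.02054249, 0.00525099, 0.01657348]), 'finger_gap': 93.88493454573693}
{'fx': 459.04442758965604, 'fy': 459.04442758965604, 'cx': 257.29864587787637, 'cy': 190.81281693872594, 'world_from_camera': array([[ 7.61027298e-01,  3.63732413e-01, -5.37155642e-01,
        -3.55869834e+02],
       [-6.48232933e-01,  3.94306257e-01, -6.51395917e-01,
        -9.97886145e+02],
       [-2.51299782e-02,  8.43932052e-01,  5.35861154e-01,
         9.25238872e+02],
       [ 0.00000000e+00,  0.00000000e+00,  0.00000000e+00,
         1.00000000e+00]])}
side post [{'bbox': [252.4, 149.1, 285.1, 193.2], 'p': 0.71}, {'bbox': [163.2, 189.0, 170.3, 201.8], 'p': 0.37}]
side brick [{'bbox': [254.8, 157.4, 294.8, 186.4], 'p': 0.97}]
{'fx': 448.9101633006397, 'fy': 448.9101633006397, 'cx': 253.66793084112075, 'cy': 193.81976869789392, 'world_from_camera': array([[ 1.23734945e-02,  9.96259432e-01, -8.55221674e-02,
         3.65649558e+02],
       [-9.99582164e-01,  1.00895358e-02, -2.70868857e-02,
        -1.13107176e+01],
       [-2.61226864e-02,  8.58215926e-02,  9.95968001e-01,
         1.31933549e+03],
       [ 0.00000000e+00,  0.00000000e+00,  0.00000000e+00,
         1.00000000e+00]])}
top post [{'bbox': [141.3, 251.2, 187.5, 298.7], 'p': 0.93}, {'bbox': [217.7, 115.2, 234.6, 171.4], 'p': 0.83}]
top brick []
```

View pics/side0.png

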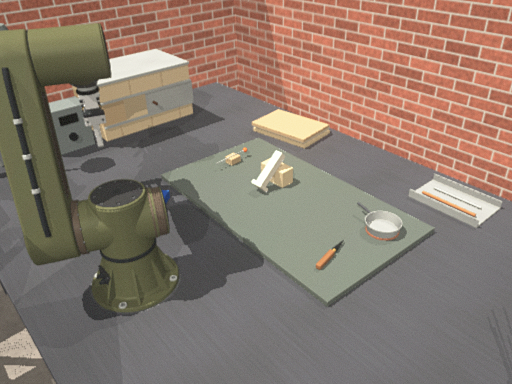

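View pics/top0.png

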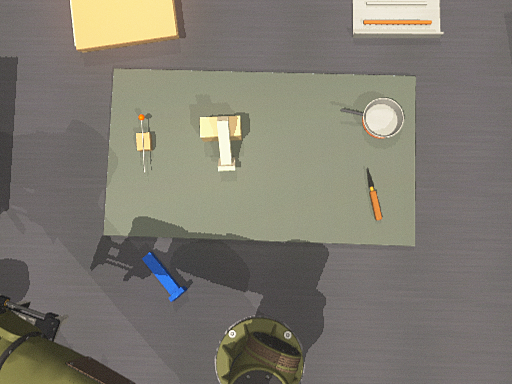

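Side view: the post leans on the brick at about (268,170), bead (235,157), pan (383,225) and reamer (330,253). Top view: post axis runs from the foot at (227,168) to its top near (222,118), the brick is at (221,127), the bead rest at (143,141), and the blue look-alike at (165,277).

Run:
```python
from h import *
im=cv2.imread('pics/top0.png'); c=im[95:185,185:260]; cv2.imwrite('pics/c1.png',cv2.resize(c,None,fx=6,fy=6,interpolation=cv2.INTER_CUBIC))
im=cv2.imread('pics/side0.png'); c=im[135:205,230:310]; cv2.imwrite('pics/c2.png',cv2.resize(c,None,fx=7,fy=7,interpolation=cv2.INTER_CUBIC))
d=np.load('pics/top0.npy'); P=cloud('top',d)
np.set_printoptions(precision=0,suppress=True,linewidth=200)
for v in range(110,176,4):
    print(v,[tuple(P[v,u].round().astype(int)) for u in (205,216,220,224,228,232,238)])
```

```text
110 [(np.int64(725), np.int64(171), np.int64(19)), (np.int64(725), np.int64(139), np.int64(19)), (np.int64(725), np.int64(127), np.int64(22)), (np.int64(726), np.int64(115), np.int64(18)), (np.int64(726), np.int64(103), np.int64(18)), (np.int64(725), np.int64(91), np.int64(21)), (np.int64(726), np.int64(74), np.int64(18))]
114 [(np.int64(714), np.int64(172), np.int64(15)), (np.int64(714), np.int64(139), np.int64(18)), (np.int64(714), np.int64(127), np.int64(18)), (np.int64(714), np.int64(115), np.int64(18)), (np.int64(713), np.int64(103), np.int64(19)), (np.int64(712), np.int64(91), np.int64(23)), (np.int64(713), np.int64(73), np.int64(20))]
118 [(np.int64(685), np.int64(162), np.int64(81)), (np.int64(683), np.int64(130), np.int64(88)), (np.int64(672), np.int64(114), np.int64(132)), (np.int64(671), np.int64(103), np.int64(135)), (np.int64(676), np.int64(94), np.int64(116)), (np.int64(684), np.int64(86), np.int64(86)), (np.int64(683), np.int64(68), np.int64(91))]
122 [(np.int64(673), np.int64(162), np.int64(83)), (np.int64(673), np.int64(131), np.int64(85)), (np.int64(659), np.int64(1
[... 3731 characters left out ...]
(61)), (np.int64(559), np.int64(71), np.int64(17))]
170 [(np.int64(546), np.int64(168), np.int64(18)), (np.int64(546), np.int64(135), np.int64(19)), (np.int64(541), np.int64(120), np.int64(58)), (np.int64(546), np.int64(112), np.int64(22)), (np.int64(546), np.int64(100), np.int64(19)), (np.int64(547), np.int64(88), np.int64(18)), (np.int64(547), np.int64(71), np.int64(17))]
174 [(np.int64(533), np.int64(167), np.int64(24)), (np.int64(534), np.int64(135), np.int64(20)), (np.int64(535), np.int64(123), np.int64(17)), (np.int64(534), np.int64(111), np.int64(22)), (np.int64(534), np.int64(99), np.int64(23)), (np.int64(535), np.int64(88), np.int64(17)), (np.int64(535), np.int64(70), np.int64(22))]
```

```bash
ls pics
```

```text
c1.png
c2.png
side0.npy
side0.png
top0.npy
top0.png
```

Run:
```python
from h import *
np.set_printoptions(precision=3,suppress=True)
d=np.load('pics/top0.npy'); P=cloud('top',d)
Q=P[110:176,200:250].reshape(-1,3)
# brick top
b=Q[(abs(Q[:,2]-84)<5)&((Q[:,1]>132)|(Q[:,1]<84))]; 
print('brick top',b.mean(0),cv2.minAreaRect(b[:,:2].astype(np.float32)))
# shank upper face: between
f=Q[(Q[:,0]>572)&(Q[:,0]<642)&(Q[:,1]>88)&(Q[:,1]<124)]
pred=66+(f[:,0]-565)*0.84
f=f[abs(f[:,2]-pred)<10]
c=f.mean(0); _,_,V=np.linalg.svd(f-c); n=V[2]; n*=np.sign(n[2]); print('face n',n,c,len(f),'lean',90-np.degrees(np.arctan2(np.hypot(n[0],n[1]),n[2])), 'yaw',np.degrees(np.arctan2(-n[1],-n[0])))
# axis lateral
rows=[]
for v in range(124,160):
    r=P[v,205:245]; pr=66+(r[:,0]-565)*0.84
    m=abs(r[:,2]-pr)<12
    if m.sum()>4: rows.append([r[m,0].mean(),(r[m,1].min()+r[m,1].max())/2,np.ptp(r[m,1])])
rows=np.array(rows); p=np.polyfit(rows[:,0],rows[:,1],1); print('y(x)',p,np.degrees(np.arctan(p[0])),rows[:,2].mean(), 'y@550,650',np.polyval(p,[550,650]))
# foot
g=Q[(Q[:,0]<572)&(Q[:,2]>40)]; print('foot',g.min(0),g.max(0),g[:,1].mean())
```

```text
brick top [661.06  128.388  84.005] ((662.2737426757812, 120.15150451660156), (57.75484085083008, 113.4685287475586), 3.872953414916992)
face n [-0.646 -0.026  0.763] [607.842 105.531 100.215] 322 lean 49.749995038759415 yaw 2.3389907780397152
y(x) [ 0.051 74.197] 2.934104538375594 27.726500211287146 y@550,650 [102.387 107.512]
foot [365.65  -11.311  41.85 ] [ 571.67   126.581 1319.335] 96.99031316232146
```

View pics/c1.png

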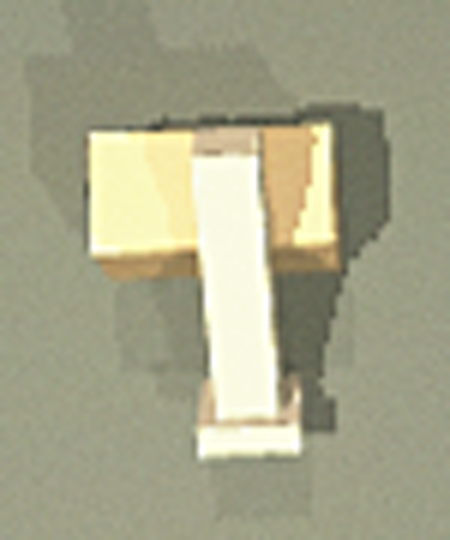

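View pics/c2.png

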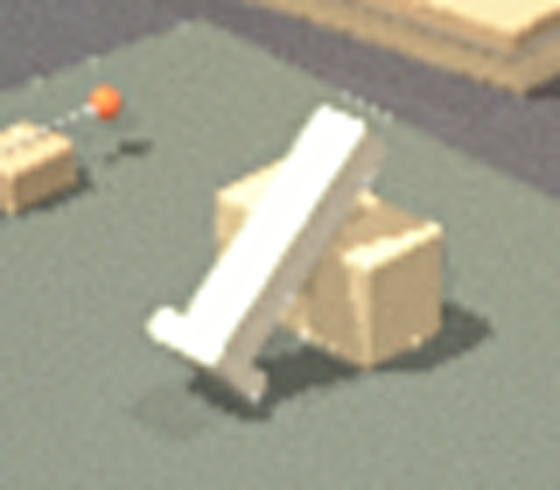

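```bash
python3 -m inch '{"grip":[1,1,1,1,1,1,1,1,1,1],"travel":[[4.8,-4.2,3],[9.7,-8.3,3],[14.5,-12.5,3],[19.4,-16.6,3],[24.2,-20.8,3],[29,-25,3],[33.9,-29.1,3],[38.7,-33.3,3],[43.5,-37.4,3],[48.4,-41.6,3]],"turn":[[0,0,2],[0,0,4],[0,0,6],[0,0,8],[0,0,10],[0,0,12],[0,0,15],[0,0,18],[0,0,20.6],[0,0,20.6]]}' 12
```

```text
clock: 1.55
eef_pos: [637.3, 119.0, 235.3]
eef_rot: [-3.141, 0.0, -3.089]
wrist_force: [0.2, 0.7, 0.6]
finger_gap: 93.8
```

```bash
python3 -m inch '{"grip":[1,1,1,1],"travel":[[1.37,-1.13,-3],[1.37,-1.13,-7],[1.37,-1.13,-7],[1.37,-1.13,-7]],"turn":[[0,0,0],[0,0,0],[0,0,0],[0,0,0]]}' 12
python3 - <<'E'
from h import *
print(manip.read_state()['eef_pos'])
for n,b in(("top",(85,190,180,270)),("side",(105,205,220,330))):
    im,d=shot(n,n+"1"); cv2.imwrite(f'pics/{n}1c.png',cv2.resize(im[b[0]:b[1],b[2]:b[3],::-1],None,fx=5,fy=5,interpolation=cv2.INTER_CUBIC))
E
```

```text
clock: 2.05
eef_pos: [651.5, 108.0, 167.2]
eef_rot: [-3.141, 0.002, -3.089]
wrist_force: [0.4, 0.1, -0.2]
finger_gap: 94.1
[651.50936092 107.98903655 167.18981138]
```

View pics/side1c.png

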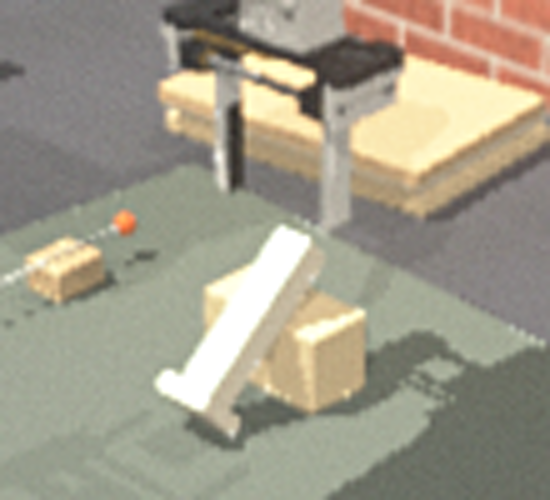

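The open jaws hang above the post's upper end, straddling it: fingertips at crop (230,185) and (335,225), post top at (300,240). Next I go down and close lightly.

```bash
python3 -m inch '{"grip":[1,1,1,1],"travel":[[0,0,-3],[0,0,-5.5],[0,0,-6.8],[0,0,-6.8]],"turn":[[0,0,0],[0,0,0],[0,0,0],[0,0,0]]}' 12
python3 -m inch '{"grip":[0,-0.2,-0.3,-0.4,-0.5,-0.5,-0.5],"travel":[[0,0,0],[0,0,0],[0,0,0],[0,0,0],[0,0,0],[0,0,0],[0,0,0]],"turn":[[0,0,0],[0,0,0],[0,0,0],[0,0,0],[0,0,0],[0,0,0],[0,0,0]]}' 12
python3 - <<'E'
from h import *
for n,b in(("top",(85,190,180,270)),("side",(105,205,220,330))):
    im,d=shot(n,n+"2"); cv2.imwrite(f'pics/{n}2c.png',cv2.resize(im[b[0]:b[1],b[2]:b[3],::-1],None,fx=5,fy=5,interpolation=cv2.INTER_CUBIC))
E
```

```text
clock: 2.65
eef_pos: [651.7, 108.2, 99.9]
eef_rot: [-3.141, 0.003, -3.089]
wrist_force: [-0.3, -0.7, 0.6]
finger_gap: 94.0
clock: 3.52
eef_pos: [651.7, 108.1, 99.8]
eef_rot: [-3.141, 0.003, -3.089]
wrist_force: [0.5, 0.1, 0.1]
finger_gap: 29.7
```

View pics/side2c.png

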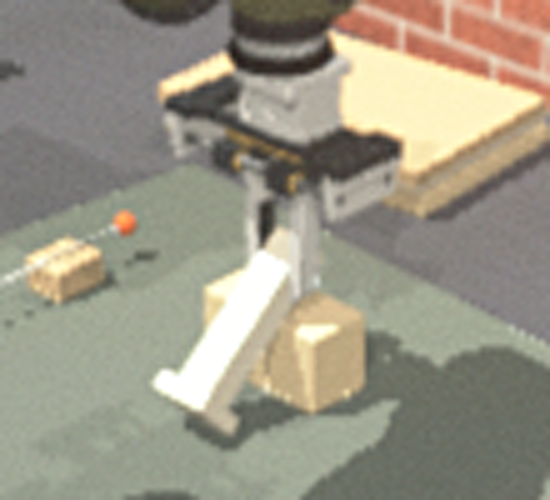

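Run:
```python
import numpy as np
h,z=78.8,79.8; ps=np.radians(3)
for p in range(4,53,4):
    r=np.radians(p); dh=h*np.cos(r)-z*np.sin(r)-h; dz=h*np.sin(r)+z*np.cos(r)-z
    print(p,np.round([dh*np.cos(ps)/10,dh*np.sin(ps)/10,dz/10],2),np.round([p*np.sin(ps),-p*np.cos(ps),0],1))
```

```text
4 [-0.58 -0.03  0.53] [ 0.2 -4.   0. ]
8 [-1.19 -0.06  1.02] [ 0.4 -8.   0. ]
12 [-1.83 -0.1   1.46] [  0.6 -12.    0. ]
16 [-2.5  -0.13  1.86] [  0.8 -16.    0. ]
20 [-3.2  -0.17  2.21] [  1. -20.   0.]
24 [-3.92 -0.21  2.52] [  1.3 -24.    0. ]
28 [-4.66 -0.24  2.77] [  1.5 -28.    0. ]
32 [-5.42 -0.28  2.96] [  1.7 -32.    0. ]
36 [-6.19 -0.32  3.11] [  1.9 -36.    0. ]
40 [-6.96 -0.36  3.2 ] [  2.1 -39.9   0. ]
44 [-7.74 -0.41  3.23] [  2.3 -43.9   0. ]
48 [-8.53 -0.45  3.22] [  2.5 -47.9   0. ]
52 [-9.3  -0.49  3.14] [  2.7 -51.9   0. ]
```

```bash
python3 -m inch '{"grip":[-0.5,-0.5,-0.5,-0.5,-0.5,-0.5],"travel":[[-0.58,-0.03,0.53],[-1.19,-0.06,1.02],[-1.83,-0.1,1.46],[-2.5,-0.13,1.86],[-3.2,-0.17,2.21],[-3.2,-0.17,2.21]],"turn":[[0.2,-4,0],[0.4,-8,0],[0.6,-12,0],[0.8,-16,0],[1,-20,0],[1,-20,0]]}' 12
python3 - <<'E'
from h import *
for n,b in(("top",(85,190,180,270)),("side",(105,205,220,330))):
    im,d=shot(n,n+"3"); cv2.imwrite(f'pics/{n}3c.png',cv2.resize(im[b[0]:b[1],b[2]:b[3],::-1],None,fx=5,fy=5,interpolation=cv2.INTER_CUBIC))
E
```

```text
clock: 4.38
eef_pos: [619.0, 106.5, 122.2]
eef_rot: [-3.14, 0.352, -3.088]
wrist_force: [-0.7, 0.1, -1.4]
finger_gap: 30.0
```

View pics/side3c.png

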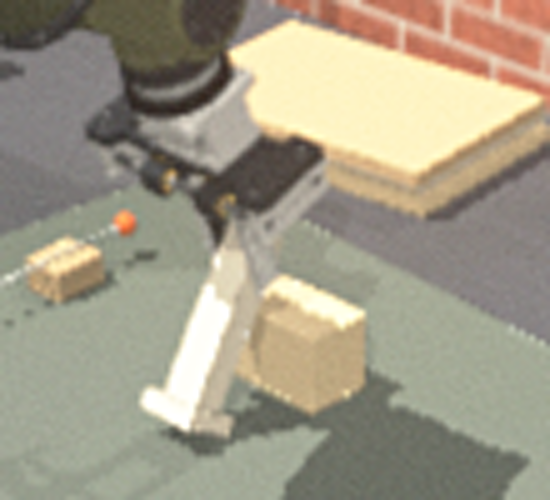

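Post and jaws have turned about 20°, the foot edge is still on the slab at crop (200,430), and the brick at (310,345) hasn't moved. I continue to about 46°.

```bash
python3 -m inch '{"grip":[-0.5,-0.5,-0.5,-0.5,-0.5,-0.5,-0.5,-0.5],"travel":[[-0.72,-0.04,0.31],[-1.46,-0.07,0.56],[-2.22,-0.11,0.75],[-2.99,-0.15,0.9],[-3.76,-0.19,0.99],[-4.54,-0.24,1.02],[-4.93,-0.26,1.02],[-4.93,-0.26,1.02]],"turn":[[0.2,-4,0],[0.4,-8,0],[0.6,-12,0],[0.8,-16,0],[1,-20,0],[1.2,-24,0],[1.3,-26,0],[1.3,-26,0]]}' 12
python3 - <<'E'
from h import *
for n,b in(("top",(105,190,180,270)),("side",(105,205,220,330))):
    im,d=shot(n,n+"4"); cv2.imwrite(f'pics/{n}4c.png',cv2.resize(im[b[0]:b[1],b[2]:b[3],::-1],None,fx=5,fy=5,interpolation=cv2.INTER_CUBIC))
E
```

```text
clock: 5.48
eef_pos: [571.4, 103.7, 132.8]
eef_rot: [-3.138, 0.806, -3.087]
wrist_force: [-3.2, -1.1, 4.9]
finger_gap: 30.0
```

View pics/side4c.png

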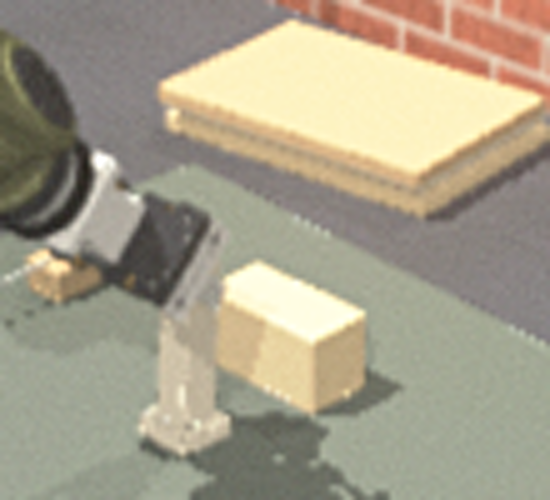

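```bash
cat > tilt.py <<'E'
from h import *
import sys
from collections import defaultdict
d=np.load(sys.argv[1]); zmax=float(sys.argv[2]); P=cloud('side',d)
np.set_printoptions(precision=3,suppress=True)
Q=P[100:210,230:300].reshape(-1,3)
m=(abs(Q[:,0]-548)<45)&(abs(Q[:,1]-103)<45)&(Q[:,2]>40)&(Q[:,2]<zmax)
Q=Q[m]; print(len(Q),Q.mean(0))
B=np.polyfit(Q[:,2],Q[:,0],1),np.polyfit(Q[:,2],Q[:,1],1); print('dx/dz,dy/dz',B[0][0],B[1][0])
# -x-face and -y-face by plane k-means
w=[np.array([-1,-.05]),np.array([.05,-1])]
off=[-535.,-88.]
pl=[np.array([w[0][0],w[0][1],0,540-.0]),np.array([w[1][0],w[1][1],0,88.])]
for it in range(20):
    R=np.stack([abs(Q@p[:3]+p[3]) for p in pl],1); k=R.argmin(1); new=[]
    for i in (0,1):
        q=Q[(k==i)&(R[:,i]<6)]
        if len(q)<10: new.append(pl[i]);continue
        c=q.mean(0); n=np.linalg.svd(q-c)[2][2]; n*=np.sign(n@pl[i][:3]); new.append(np.r_[n,-n@c])
    pl=new
for i in (0,1): print(pl[i],'n',(k==i).sum(),'tilt deg',np.degrees(np.arcsin(pl[i][2])))
E
python3 tilt.py pics/side4.npy 125
```

```text
236 [546.561  94.72   83.478]
dx/dz,dy/dz 0.10014249242701061 0.000973041555579184
[ -0.997  -0.045   0.07  535.816] n 219 tilt deg 4.027256567034576
[   0.56    -0.829   -0.005 -207.314] n 17 tilt deg -0.2815356606207667
```

```bash
python3 -m inch '{"grip":[-0.5,-0.5,-0.5,-0.5],"travel":[[-0.39,-0.02,0.03],[-0.74,-0.04,0.03],[-0.74,-0.04,0.03],[-0.74,-0.04,0.03]],"turn":[[0.1,-2,0],[0.2,-4,0],[0.2,-4,0],[0.2,-4,0]]}' 12
python3 - <<'E'
from h import *
for n,b in(("side",(105,205,220,330)),):
    im,d=shot(n,n+"5"); cv2.imwrite(f'pics/{n}5c.png',cv2.resize(im[b[0]:b[1],b[2]:b[3],::-1],None,fx=5,fy=5,interpolation=cv2.INTER_CUBIC))
print(manip.read_state()['wrist_force'])
E
python3 tilt.py pics/side5.npy 125
```

```text
clock: 6.08
eef_pos: [566.6, 97.9, 147.6]
eef_rot: [3.139, 0.852, -3.082]
wrist_force: [0.4, -0.5, -2.7]
finger_gap: 29.7
[-0.61786978 -0.67742041 -3.33713709]
294 [542.789  88.957  77.502]
dx/dz,dy/dz 0.07332142967342463 0.024718288170009838
[ -0.95   -0.272   0.156 525.72 ] n 194 tilt deg 8.978817234525652
[   0.98     0.146   -0.137 -523.661] n 100 tilt deg -7.896851207756756
```

View pics/side5c.png

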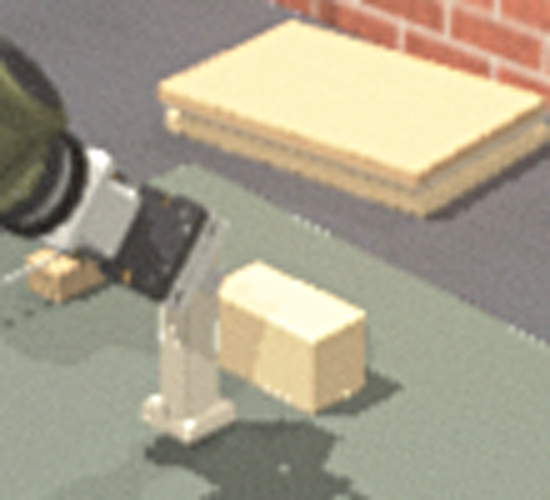

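Run:
```python
from h import *
print(manip.read_state())
```

```text
{'clock': 6.125, 'joints': array([ 0.13195684,  0.1235589 ,  2.13720396, -1.04091989,  0.06001286,
       -0.48234059]), 'qd': array([ 2.09071367e-03, -3.16582926e-05,  2.35096160e-03,  2.60046964e-03,
       -3.64945687e-03,  1.32843057e-02]), 'effort': array([ -0.10968703, -37.81974435, -30.0635004 ,  -0.15735513,
        -1.14987932,  -0.08418897]), 'eef_pos': array([566.55593872,  97.99009992, 147.50273519]), 'eef_rot': array([ 3.13824262,  0.85164112, -3.08292878]), 'wrist_force': array([-0.61786978, -0.67742041, -3.33713709]), 'moment': array([0.04619897, 0.73280798, 0.02816473]), 'finger_gap': 29.9023990417459}
```

Near q5 = 0 (wrist singularity, q4 at its limit) the arm strayed and lifted the post about 13 mm, still held and nearly upright. I'll back off to less tool tilt, with the tool plane lined up with the arm.

Run:
```python
from h import *
from scipy.spatial.transform import Rotation as R
s=manip.read_state(); c=R.from_euler('xyz',s['eef_rot'])
for p in (40,38):
    t=R.from_euler('xyz',[np.pi,np.radians(p),np.radians(183.35+6.6)])
    print(p,(t*c.inv()).as_rotvec(degrees=True))
```

```text
40 [-1.1563623   8.72485125  6.44143354]
38 [-1.39066604 10.71214128  6.43722151]
```

```bash
python3 -m inch '{"grip":[-0.5,-0.5,-0.5,-0.5,-0.5,-0.5,-0.5,-0.5],"travel":[[0,0,0.3],[0.2,0.1,0.6],[0.5,0.3,0.8],[0.8,0.4,1],[1.2,0.5,1],[1.5,0.5,1],[1.5,0.5,1],[1.5,0.5,1]],"turn":[[-0.2,2,1],[-0.4,4,2],[-0.6,6,4],[-1,8,5.5],[-1.2,8.7,6.4],[-1.2,8.7,6.4],[-1.2,8.7,6.4],[-1.2,8.7,6.4]]}' 14
python3 - <<'E'
from h import *
np.set_printoptions(precision=3,suppress=True)
for n,b in(("side",(105,205,220,330)),):
    im,d=shot(n,n+"6"); cv2.imwrite(f'pics/{n}6c.png',cv2.resize(im[b[0]:b[1],b[2]:b[3],::-1],None,fx=5,fy=5,interpolation=cv2.INTER_CUBIC))
s=manip.read_state(); print(s['joints'],s['wrist_force'])
E
python3 tilt.py pics/side6.npy 140
```

```text
clock: 7.12
eef_pos: [581.1, 102.9, 156.9]
eef_rot: [-3.14, 0.698, -2.968]
wrist_force: [0.4, 0.5, -3.2]
finger_gap: 30.1
[ 0.089  0.143  2.     0.175  0.307 -1.803] [-0.565  0.461 -2.686]
327 [546.701  90.173  89.676]
dx/dz,dy/dz 0.2051632747564805 0.07193460742170114
[ -0.938  -0.207   0.278 503.416] n 226 tilt deg 16.124162057514848
[   0.94     0.132   -0.315 -486.367] n 101 tilt deg -18.385095618065044
```

View pics/side6c.png

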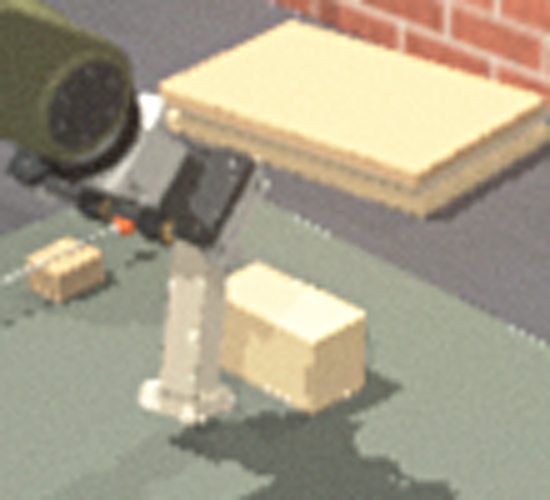

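```bash
python3 -m inch '{"grip":[-0.5,-0.5,-0.5,-0.5,-0.5],"travel":[[0,0,-0.8],[0,0,-1.6],[0,0,-2.2],[0,0,-2.2],[0,0,-2.2]],"turn":[[0,0,0],[0,0,0],[0,0,0],[0,0,0],[0,0,0]]}' 12
python3 -m inch '{"grip":[-0.5,-0.5,-0.5],"travel":[[0,0,-0.1],[0,0,-0.2],[0,0,-0.2]],"turn":[[0,0,0],[0,0,0],[0,0,0]]}' 12
```

```text
clock: 7.8
eef_pos: [581.3, 102.9, 135.2]
eef_rot: [-3.14, 0.698, -2.968]
wrist_force: [0.4, 0.7, -3.5]
finger_gap: 30.1
clock: 8.18
eef_pos: [581.2, 102.9, 133.2]
eef_rot: [-3.14, 0.698, -2.968]
wrist_force: [-0.7, -0.5, -2.9]
finger_gap: 30.3
```

```bash
python3 -m inch '{"grip":[-0.5,-0.5,-0.5],"travel":[[0,0,-0.1],[0,0,-0.15],[0,0,-0.15]],"turn":[[0,0,0],[0,0,0],[0,0,0]]}' 10
python3 - <<'E'
from h import *
for n,b in(("side",(105,205,220,330)),):
    im,d=shot(n,n+"7"); cv2.imwrite(f'pics/{n}7c.png',cv2.resize(im[b[0]:b[1],b[2]:b[3],::-1],None,fx=5,fy=5,interpolation=cv2.INTER_CUBIC))
E
python3 tilt.py pics/side7.npy 125
```

```text
clock: 8.55
eef_pos: [581.6, 103.0, 132.3]
eef_rot: [-3.14, 0.699, -2.968]
wrist_force: [-1.2, 0.3, 2.8]
finger_gap: 29.7
271 [550.268  92.035  81.549]
dx/dz,dy/dz 0.23078712872573387 0.04710360473550817
[ -0.967  -0.177   0.184 527.984] n 245 tilt deg 10.626976652817536
[ 0.203 -0.977 -0.069  4.96 ] n 26 tilt deg -3.932548439373098
```

View pics/side7c.png

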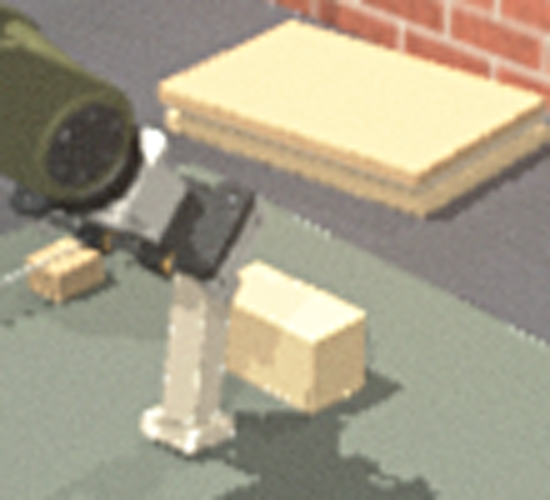

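Foot edge is on the slab with the post leaning about 10°. With a lighter grip I carry its top back so it turns in the pads.

```bash
python3 -m inch '{"grip":[-0.5,-0.5,-0.5,-0.5,-0.5,-0.5,-0.5],"travel":[[0,0,0],[-0.4,-0.07,0],[-0.8,-0.14,-0.05],[-1.2,-0.21,-0.1],[-1.6,-0.28,-0.13],[-1.6,-0.28,-0.13],[-1.6,-0.28,-0.13]],"turn":[[0,0,0],[0,0,0],[0,0,0],[0,0,0],[0,0,0],[0,0,0],[0,0,0]]}' 5
python3 - <<'E'
from h import *
for n,b in(("side",(105,205,220,330)),):
    im,d=shot(n,n+"8"); cv2.imwrite(f'pics/{n}8c.png',cv2.resize(im[b[0]:b[1],b[2]:b[3],::-1],None,fx=5,fy=5,interpolation=cv2.INTER_CUBIC))
E
python3 tilt.py pics/side8.npy 125
```

```text
clock: 9.48
eef_pos: [565.5, 100.2, 130.8]
eef_rot: [-3.14, 0.699, -2.968]
wrist_force: [-0.7, -0.2, -1.3]
finger_gap: 30.2
246 [543.645  90.568  81.624]
dx/dz,dy/dz 0.04751212103866869 0.02913583471533086
[ -0.992  -0.11    0.068 536.684] n 234 tilt deg 3.8843204451633118
[ 0.05 -1.    0.   88.  ] n 12 tilt deg 0.0
```

View pics/side8c.png

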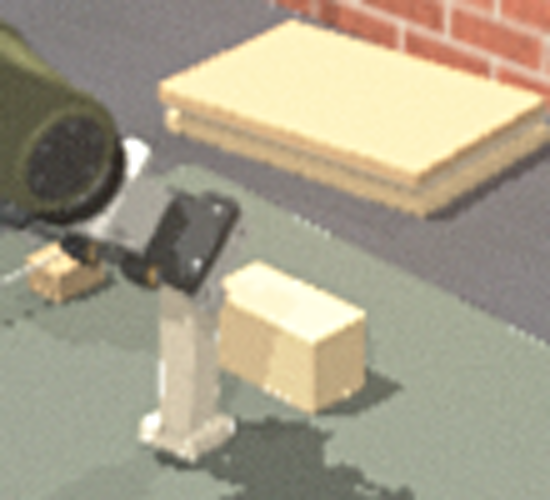

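```bash
python3 -m inch '{"grip":[-0.5,-0.5,-0.5,-0.5],"travel":[[-0.25,-0.05,-0.05],[-0.5,-0.1,-0.1],[-0.6,-0.1,-0.1],[-0.6,-0.1,-0.1]],"turn":[[0,0,0],[0,0,0],[0,0,0],[0,0,0]]}' 5
python3 - <<'E'
from h import *
im,d=shot("side","side9")
print(manip.read_state()['joints'])
E
python3 tilt.py pics/side9.npy 125
```

```text
clock: 10.02
eef_pos: [559.4, 99.1, 129.7]
eef_rot: [-3.14, 0.699, -2.968]
wrist_force: [-1.9, -0.6, -0.6]
finger_gap: 30.3
[ 0.08431503  0.14529053  2.07728441  0.24804206  0.22894986 -1.88113626]
226 [540.689  89.958  83.185]
dx/dz,dy/dz -0.004454075240244978 0.020584903351296542
[ -0.965  -0.258   0.033 537.775] n 224 tilt deg 1.9150971804465344
[ 0.05 -1.    0.   88.  ] n 2 tilt deg 0.0
```

```bash
python3 -m inch '{"grip":[-0.25,0,0.3,0.5,0.5,0.5],"travel":[[0,0,0],[0,0,0],[0,0,0],[0,0,0],[0,0,0],[0,0,0]],"turn":[[0,0,0],[0,0,0],[0,0,0],[0,0,0],[0,0,0],[0,0,0]]}' 5
python3 - <<'E'
from h import *
for n,b in(("side",(105,205,220,330)),):
    im,d=shot(n,n+"10"); cv2.imwrite(f'pics/{n}10c.png',cv2.resize(im[b[0]:b[1],b[2]:b[3],::-1],None,fx=5,fy=5,interpolation=cv2.INTER_CUBIC))
E
python3 tilt.py pics/side10.npy 125
```

```text
clock: 10.82
eef_pos: [559.4, 99.1, 129.7]
eef_rot: [-3.14, 0.699, -2.968]
wrist_force: [0.7, -0.0, -1.0]
finger_gap: 70.3
235 [539.754  89.589  83.938]
dx/dz,dy/dz -0.004807201231402508 0.006964385661253373
[ -0.985  -0.173  -0.01  541.927] n 229 tilt deg -0.5629988268692623
[ 0.05 -1.    0.   88.  ] n 6 tilt deg 0.0
```

View pics/side10c.png

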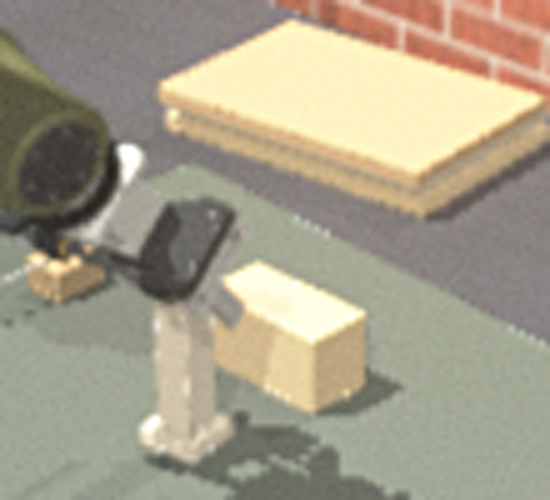

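The post stands free and upright (about 0.6° measured). I retreat upward along the open jaws.

```bash
python3 -m inch '{"grip":[0.5,0.5,0.5,0.5,0.5,0.5],"travel":[[0,0,1],[0,0,3],[0,0,6],[0,0,10],[0,0,11],[0,0,11]],"turn":[[0,0,0],[0,0,0],[0,0,0],[0,0,0],[0,0,0],[0,0,0]]}' 5
python3 - <<'E'
from h import *
from scipy.spatial.transform import Rotation as R
s=manip.read_state(); c=R.from_euler('xyz',s['eef_rot']); t=R.from_euler('xyz',[np.pi,0,s['eef_rot'][2]]); print((t*c.inv()).as_rotvec(degrees=True),s['joints'])
E
```

```text
clock: 11.62
eef_pos: [559.4, 99.1, 240.2]
eef_rot: [-3.14, 0.7, -2.968]
wrist_force: [-0.1, -0.2, -0.4]
finger_gap: 70.6
[-6.82532189e+00  3.95015808e+01  3.80866263e-02] [ 0.0843137  -0.02646301  1.96238961  0.11399362  0.51063133 -1.73880699]
```

```bash
python3 -m inch '{"grip":[0,-0.5,-1,-1,-1,-1,-1],"travel":[[0,0,0.5],[0,0,1],[0,0,1],[0,0,1],[0,0,1],[0,0,1],[0,0,1]],"turn":[[-1.4,7.9,0],[-2.7,15.8,0],[-4.1,23.7,0],[-5.5,31.6,0],[-6.8,39.5,0],[-6.8,39.5,0],[-6.8,39.5,0]]}' 5
python3 - <<'E'
from h import *
for n,b in(("side",(85,205,210,330)),("top",(105,195,180,270))):
    im,d=shot(n,n+"11"); cv2.imwrite(f'pics/{n}11c.png',cv2.resize(im[b[0]:b[1],b[2]:b[3],::-1],None,fx=4,fy=4,interpolation=cv2.INTER_CUBIC))
P=cloud('side',np.load('pics/side11.npy')).reshape(-1,3)
m=(abs(P[:,2]-168)<7)&(abs(P[:,0]-550)<50)&(abs(P[:,1]-100)<45); q=P[m]; print(len(q),q.mean(0),q.min(0),q.max(0)); print(cv2.minAreaRect(q[:,:2].astype(np.float32)))
E
python3 tilt.py pics/side11.npy 160
```

```text
clock: 12.5
eef_pos: [559.2, 99.1, 249.1]
eef_rot: [3.141, 0.0, -2.969]
wrist_force: [0.4, 0.5, -0.4]
finger_gap: 4.1
57 [544.11711635  94.03389205 167.00985793] [528.19889088  78.00467121 161.41140757] [565.3393481  110.23786849 172.21614467]
((545.7337646484375, 95.27448272705078), (36.6135368347168, 29.534378051757812), 8.352374076843262)
342 [540.087  89.549 101.903]
dx/dz,dy/dz 0.008976182849162148 -0.005570030237768832
[ -0.976  -0.219  -0.015 542.206] n 335 tilt deg -0.8539481686454292
[ 0.05 -1.    0.   88.  ] n 7 tilt deg 0.0
```

View pics/side11c.png

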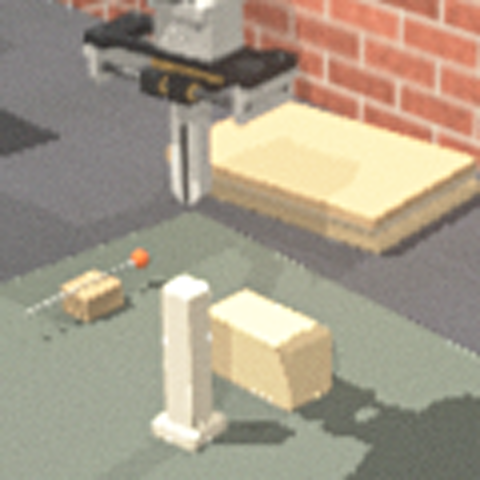

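View pics/top11c.png

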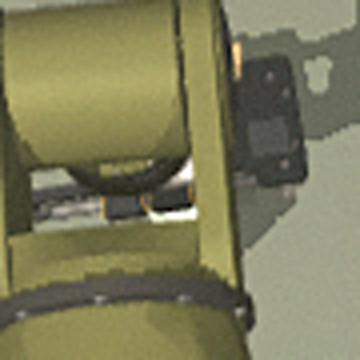

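The post stands alone at side-crop (190,360), clear of the brick (270,345). Its top centre is about (546.5, 96), from both the grasp point and the cloud. The arm hides the post in the top view. Next I move above it and lower carefully.

```bash
python3 -m inch '{"grip":[-1,-1,-1,-1,-1,-1,-1],"travel":[[-1.27,-0.27,0],[-1.27,-0.27,-2.5],[-1.27,-0.27,-5],[-1.27,-0.27,-6.5],[-1.27,-0.27,-7.2],[-1.27,-0.27,-7.2],[-1.27,-0.27,-7.2]],"turn":[[0,0,0],[0,0,0],[0,0,0],[0,0,0],[0,0,0],[0,0,0],[0,0,0]]}' 5
python3 - <<'E'
from h import *
b=(85,205,210,330)
im,d=shot("side","side12"); cv2.imwrite('pics/side12c.png',cv2.resize(im[b[0]:b[1],b[2]:b[3],::-1],None,fx=4,fy=4,interpolation=cv2.INTER_CUBIC))
E
```

```text
clock: 13.48
eef_pos: [546.6, 96.4, 178.8]
eef_rot: [3.141, 0.003, -2.969]
wrist_force: [-0.5, -0.1, 0.0]
finger_gap: 0.2
```

View pics/side12c.png

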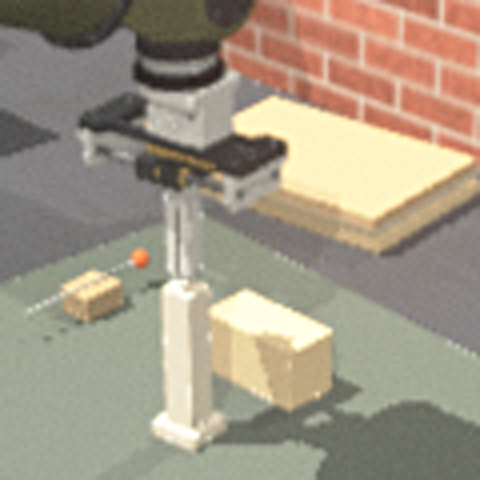

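The shut fingers hang just above the middle of the post's top, crop (185,280).

```bash
python3 -m inch '{"grip":[-1,-1,-1,-1],"travel":[[0,0,-0.3],[0,0,-0.6],[0,0,-0.7],[0,0,-0.7]],"turn":[[0,0,0],[0,0,0],[0,0,0],[0,0,0]]}' 5
python3 -m inch '{"grip":[-1,-1,-1],"travel":[[0,0,-0.1],[0,0,-0.1],[0,0,-0.1]],"turn":[[0,0,0],[0,0,0],[0,0,0]]}' 5
```

```text
clock: 14.02
eef_pos: [546.6, 96.4, 171.7]
eef_rot: [3.141, 0.002, -2.969]
wrist_force: [-0.5, -0.6, 0.8]
finger_gap: 0.5
clock: 14.4
eef_pos: [546.6, 96.4, 170.7]
eef_rot: [3.141, 0.002, -2.969]
wrist_force: [-0.4, 0.2, -0.0]
finger_gap: 0.5
```

```bash
python3 -m inch '{"grip":[-1,-1,-1],"travel":[[0,0,-0.1],[0,0,-0.1],[0,0,-0.1]],"turn":[[0,0,0],[0,0,0],[0,0,0]]}' 5
```

```text
clock: 14.78
eef_pos: [546.8, 96.4, 170.3]
eef_rot: [3.142, 0.003, -2.969]
wrist_force: [-1.5, 0.3, 5.4]
finger_gap: 0.7
```

```bash
python3 -m inch '{"grip":[-1,-1,-1],"travel":[[0,0,-0.08],[0,0,-0.08],[0,0,-0.08]],"turn":[[0,0,0],[0,0,0],[0,0,0]]}' 5
python3 -m inch '{"grip":[-1,-1,-1,-1,-1,-1],"travel":[[0,0,0.3],[0,0,1],[0,0,3],[0,0,7],[0,0,10],[0,0,10]],"turn":[[0,0,0],[0,0,0],[0,0,0],[0,0,0],[0,0,0],[0,0,0]]}' 5
python3 -m inch '{"grip":[-1,-1,-1,-1,-1,-1],"travel":[[-2,2,1],[-5,6,2],[-8,11,2],[-11,16,2],[-14,20,2],[-14,20,2]],"turn":[[0,0,0],[0,0,0],[0,0,0],[0,0,0],[0,0,0],[0,0,0]]}' 5
python3 - <<'E'
from h import *
for n,b in(("side",(85,205,210,330)),("top",(95,195,120,260))):
    im,d=shot(n,n+"13"); cv2.imwrite(f'pics/{n}13c.png',cv2.resize(im[b[0]:b[1],b[2]:b[3],::-1],None,fx=4,fy=4,interpolation=cv2.INTER_CUBIC))
cv2.imwrite('pics/top13.png',im[:,:,::-1])
s=manip.read_state();print(s['qd'])
E
python3 tilt.py pics/side13.npy 160
```

```text
clock: 15.15
eef_pos: [547.1, 96.4, 170.3]
eef_rot: [-3.142, 0.005, -2.969]
wrist_force: [-1.8, -0.3, 7.4]
finger_gap: 0.7
clock: 15.9
eef_pos: [547.7, 96.5, 272.7]
eef_rot: [-3.141, 0.009, -2.969]
wrist_force: [0.4, 0.5, -0.2]
finger_gap: 0.4
clock: 16.65
eef_pos: [405.9, 298.4, 291.8]
eef_rot: [-3.141, 0.007, -2.965]
wrist_force: [0.2, -0.4, -0.1]
finger_gap: 0.7
[-0.03110364  0.00153834 -0.00507239  0.00063068  0.00242551 -0.00182761]
339 [540.154  89.358 101.67 ]
dx/dz,dy/dz 0.006156162245178741 -0.007760619682313905
[ -0.977  -0.214  -0.007 541.156] n 328 tilt deg -0.4028097161407125
[ 0.05 -1.    0.   88.  ] n 11 tilt deg 0.0
```

View pics/side13c.png

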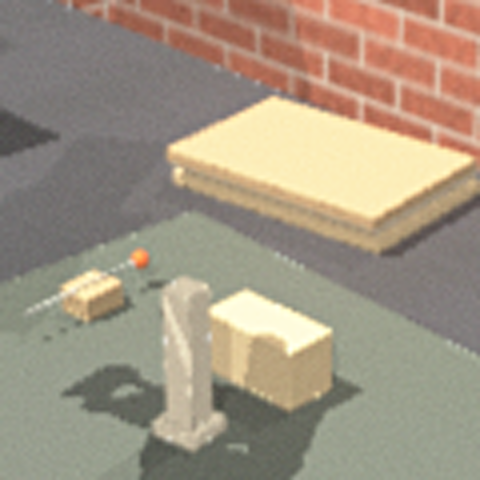

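View pics/top13c.png

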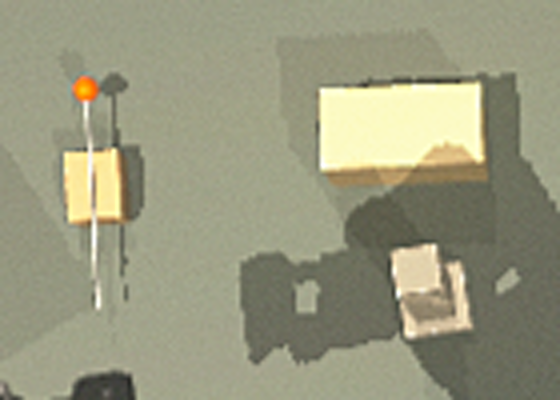

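The post stands upright on its foot: top view crop (435,290), side crop (190,365). There is a clear gap to the brick, and brick and bead are where they were. I hand in.

```bash
python3 -m inch '{"grip":[-1,-1],"travel":[[0,0,0],[0,0,0]],"turn":[[0,0,0],[0,0,0]]}'
python3 - <<'E'
from h import *
print(manip.sign_off())
E
```

```text
clock: 17.0
eef_pos: [408.1, 295.7, 291.7]
eef_rot: [-3.14, 0.007, -2.969]
wrist_force: [-0.1, -0.0, 0.2]
finger_gap: 0.3
the job is handed in; nothing more can be done
None
```

The post now stands upright on its foot on the slab, free of the firebrick. I pressed it lightly on top, backed the arm away and handed the job in at 17.0 s; the sign-off gives no verdict.

I gripped the shank near its top and tipped the post about its foot edge. I then set it flat with a light grip, let go, and pressed straight down with shut fingers at about 5–7 N.

**Last checks:** The final side view measured a tilt of about 0.4° and the post did not shift under the press. The last pictures show a clear gap to the firebrick, with firebrick and bead looking where they were. I did not look at the pan and the reamer again, but the arm never went near them.

**What went wrong:** Near the end of the tipping, the wrist came close to a singularity with joint 4 at its range limit (it read -1.041, the listed limit being -1.04). The arm strayed and lifted the post about 13 mm while still holding it. I backed off to a smaller tool tilt, turned the post about 7° about the vertical, set it down again leaning about 10°, and brought it upright from there.

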